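# Stroke the tea caddy's flap lids shut

## Task

The four flap lids of the wooden tea caddy were left ajar. Run a fingertip lightly along the row, starting at the end of the caddy where the outermost lid is hinged and moving the way the lids rise, so that they are stroked down flat one after another from the first to the last. Only touch the lids from above: do not grip them, swing them further open or press hard, do not lift the caddy or shove it along, and leave everything else on the counter where it stands.

Things in the scene. Friction and masses are not known exactly. Their poses are not given: they have to be found in the camera images.
- caddy: Loose open-topped wooden tea caddy, about 1.6 kg, 80 (own x) by 280 (own y) by 78 mm high. Origin: centre of its underside; own z up. On top four equal white plastic flap lids in a row along y, each 74 (x) by 60 (y) by 4 mm. Each is hinged at its +y edge and its free edge lifts on the -y side: ajar lids are ramps rising towards -y. Upper face of shut lids: 85 mm above the table.
- lid0 (a joint): Opening angle (rad) of the first lid, counted from the caddy's +y end: 0 is flat, larger is more open; starts ajar at 0.25 to 0.5. It stays where it is left; the hinge is light (about 0.011 N m of friction, so 0.2 N at the free edge) and stops at -0.03 and 1.5.
- lid1 (a joint): Opening angle (rad) of the second lid, counted from the caddy's +y end: 0 is flat, larger is more open; starts ajar at 0.25 to 0.5. It stays where it is left; the hinge is light (about 0.011 N m of friction, so 0.2 N at the free edge) and stops at -0.03 and 1.5.
- lid2 (a joint): Opening angle (rad) of the third lid, counted from the caddy's +y end: 0 is flat, larger is more open; starts ajar at 0.25 to 0.5. It stays where it is left; the hinge is light (about 0.011 N m of friction, so 0.2 N at the free edge) and stops at -0.03 and 1.5.
- lid3 (a joint): Opening angle (rad) of the fourth lid, counted from the caddy's +y end: 0 is flat, larger is more open; starts ajar at 0.25 to 0.5. It stays where it is left; the hinge is light (about 0.011 N m of friction, so 0.2 N at the free edge) and stops at -0.03 and 1.5.
- hinge0 (a point): Middle of the hinge line of the first lid, at the height of a shut lid's upper face (85 mm above the table). Hinges are 68 mm apart, about 8 mm from one lid's free edge to the next hinge.
- hinge1 (a point): Middle of the hinge line of the second lid, at the height of a shut lid's upper face (85 mm above the table). Hinges are 68 mm apart, about 8 mm from one lid's free edge to the next hinge.
- hinge2 (a point): Middle of the hinge line of the third lid, at the height of a shut lid's upper face (85 mm above the table). Hinges are 68 mm apart, about 8 mm from one lid's free edge to the next hinge.
- hinge3 (a point): Middle of the hinge line of the fourth lid, at the height of a shut lid's upper face (85 mm above the table). Hinges are 68 mm apart, about 8 mm from one lid's free edge to the next hinge.
- row_end (a point): Middle of the free edge of the fourth lid as it is when shut, at the height of its upper face; fixed to the caddy. The line from point hinge0 to here runs down the middle of the row of lids (264 mm).
- jam_a: Small jam jar, 48 mm across, 62 mm high, bystander in front of the caddy. Origin at the centre of its underside.
- jam_b: Another such jam jar, 48 mm across, 62 mm high, bystander behind the caddy. Origin at the centre of its underside.
- egg_cup: White egg cup, 48 mm across, 58 mm high, bystander behind the caddy. Origin at the centre of its underside.
- mug: White mug, 80 mm across plus handle, 90 mm high, bystander. Origin at the centre of its underside.
- bowl: Blue bowl, 120 mm across, 55 mm high, bystander. Origin at the centre of its underside.
- tumbler: Glass tumbler, 72 mm across, 95 mm high, bystander. Origin at the centre of its underside.
- spoon: Spoon lying on the table, about 200 mm long, bystander. Origin near its middle.

How it is judged:
On the way, in this order (a step that is already met when the one before it is completed fails the run):
1. the first lid is stroked down flat, the next ones not yet (value of joint lid0 below 0.08 rad).
2. the second lid is stroked down flat, the next ones not yet (value of joint each of lid0, lid1 below 0.08 rad).
3. the third lid is stroked down flat, the next ones not yet (all of step 2 and value of joint lid2 below 0.08 rad).
4. the fourth lid is stroked down flat (all of step 3 and value of joint lid3 below 0.08 rad).
At the end, for the whole second after the job is handed in: All four lids lie flat (each within 0.08 rad of shut, under 5 mm at the free edge); the caddy stands level within 20 mm of where it was, and the other things within 25 mm of where they were (all of step 4 and distance of caddy from where it was at the start of the episode below 0.02 m and angle between caddy's own z axis and vertical below 0.05 rad and linear speed of caddy below 0.02 m/s and distance of each of jam_a, jam_b, egg_cup, mug, bowl, tumbler, spoon from where it was at the start of the episode below 0.025 m); the robot touches nothing.
It fails at once if a lid is swung further open (beyond 0.8 rad) (value of joint any of lid0, lid1, lid2, lid3 above 0.8 rad).
It fails at once if the robot presses the caddy or its lids with more than 30 N (contact force between any of the arm, the fingers and caddy above 30 N).
It fails at once if the caddy is shoved more than 20 mm (distance of caddy from where it was at the start of the episode above 0.02 m).
It fails at once if the caddy is lifted or tipped (height (world z) of caddy above 0.01 m or angle between caddy's own z axis and vertical above 0.15 rad).
It fails at once if another thing is moved more than 25 mm (distance of any of jam_a, jam_b, egg_cup, mug, bowl, tumbler, spoon from where it was at the start of the episode above 0.025 m).
It also fails if it takes over 42 s, if anything falls off the work surface, if the arm or the gripper's body presses on something with over 40 N, if the wrist force passes 120 N, or if a joint passes its speed limit or range.

## Robot

A 7-joint arm with a two-finger parallel gripper is mounted at the origin on the work surface. World frame = base frame: x ahead of the robot, y to its left, z up, the work surface at z = 0. Lengths are in m, angles in rad, forces in N, time in s.
With the tool pointing down it reaches from about 0.375 to 0.925 m from the base axis. Payload 3.1 kg.
Tool frame: the origin (TCP) lies at the very end of the fingers, on their centre line; the grasp point (between the pads) lies 19 mm behind it; z points along the fingers, y is the line along which they close (so a half turn about z gives the same grasp; the last joint's range is limited). The gripper opens to 85 mm and grips with 20 to 120 N. Pads are 22 mm wide; open, the fingers measure 114 mm over their backs; the gripper's body (76 mm by 85 mm) begins 54 mm behind the grasp point. The pads swing forward as they close: fully open they stand 13 mm farther back than shut.
Start: joints at [-1.218, 0.383, 0.044, 1.598, -0.018, 1.161, -0.05], TCP at [0.283, 0.585, 0.231] pointing down, gripper open.
Joint ranges: [-2.61, 2.61], [-0.41, 2.15], [-1.48, 1.57], [0, 2.5], [-1.57, 4.71], [0.05, 1.97], [-2.85, 2.85]. Speed limits (rad/s): [2.79, 2.79, 3.14, 3.14, 3.14, 3.14, 3.14].

## Interface

Orientations are given as a 3x3 rotation matrix whose columns are the frame's x, y, z axes.
In Python, from workcell import manip gives the robot as it stands.
- The arm moves only by the tool servo_tool, never from a script. Its argument "plan" is a list of rows, each an object of numbers: "tx", "ty", "tz": the shift along the tool's x, y, z in cm; "wx", "wy", "wz": the turn, a rotation vector about the tool's x, y, z in degrees; "gripper": the opening, from 0 (shut) to 1 (fully open). A call has 1 to 12 rows; each row is the pose to reach, as a shift and turn from the pose commanded when the call began, along the tool's axes at that moment; what a row does not reach only later rows make up. A row lasts 1/10 s, in which the tool goes at most 50 mm and 8.59 degrees, less where a joint would pass 70% of its speed; a pose out of reach is approached as far as the arm can. A call with a gripper value outside its range is refused whole. The fingers move at their own pace and stop on an object; "force" is the grip in N (left out, the last holds). Time passes only in rows, so rows that repeat a pose let the fingers close. It gives the time, the measured TCP pose, the force, the opening and the grip force at its end, in the units of the state.
- manip.get_obs(): the state, without advancing time (a new reading comes with each control period).
- manip.capture(name): name is "side" or "top" or "wrist"; returns the picture (480x640x3 uint8, blue, green, red); there is no depth.
- manip.camera_model(name): a dict with "camera_matrix" (3x3 intrinsics, pixels), "eye" and "rotation" of the camera in the world; the wrist camera has in their place "T_tool_cam" (4x4, takes a point from camera to tool coordinates, whose origin is the TCP and whose axes are the flange's). Camera axes: x right, y up, looking along -z (the intrinsics and any distortion apply to the point x, -y, -z); pixel columns grow to the right and rows downward; lengths in m; the calibration is good to about 2 mm. The wrist camera is an equidistant fisheye: a pixel r from the principal point sees the ray r / f radians off the axis. A picture is of the moment at which its call begins: read the wrist's pose just before it. camera_model takes no time and is no camera call.
- manip.job_done(): hands the job in; it is judged then, once.
The state is a dict: "time_s": time; "q": joint angles; "dq": joint speeds; "joint_torque": joint torques, N m; "tool_pos": TCP position; "eef_rot": TCP orientation; "force": force on the tool from outside, world axes, zero at the start; "wrist_torque": the same for the moment, N m; "opening": finger opening in m; "grip_force": force on a finger pad.
Only numpy, scipy, OpenCV 4.12 (cv2) and the standard library are available. Lean on these libraries where they do the work, as an engineer would, in place of code of your own. Each camera call takes 0.05 s, during which the arm holds its last target. There are 200 camera calls.

## Working session

There is one attempt and no reset: what is moved stays moved. The work goes in short steps, Python scripts to look and compute and a tool call to move; the robot and the scene stay as the last step left them, time stands still between calls to the robot, and variables do not carry over. Pictures are saved under pics/ and viewed, at most 10 in all, crops included, and the job is handed in when it is done.

Besides the shell and the picture viewer there is one more tool, called after "Emit:" as name(argument=value, ...), one argument or row to a line, values as JSON. servo_tool: Moves the arm, as the interface text tells. Its arguments: {"type":"object","properties":{"plan":{"type":"array"},"force":{"type":"number"}},"required":["plan"]}

```bash
mkdir -p pics; python3 - <<'E'
from workcell import manip
import cv2,numpy as np
for n in("top","side"):
    cv2.imwrite(f"pics/{n}0.png",manip.capture(n)); m=manip.camera_model(n); print(n,{k:np.round(v,3).tolist() if not isinstance(v,str) else v for k,v in m.items()})
o=manip.get_obs();print(o["time_s"],o["tool_pos"],np.round(o["eef_rot"],3).tolist(),o["force"],o["opening"])
E
```

```text
top {'camera_matrix': [[569.479, 0.0, 315.837], [0.0, 569.479, 240.559], [0.0, 0.0, 1.0]], 'eye': [0.352, 0.012, 1.256], 'rotation': [[-0.015, 0.993, -0.114], [-1.0, -0.015, 0.001], [-0.001, 0.114, 0.993]]}
side {'camera_matrix': [[457.431, 0.0, 313.06], [0.0, 457.431, 249.507], [0.0, 0.0, 1.0]], 'eye': [0.297, -0.838, 0.785], 'rotation': [[0.969, 0.147, -0.2], [-0.248, 0.607, -0.755], [0.011, 0.781, 0.624]]}
0.1 [0.28281386 0.58427255 0.23001047] [[-0.9, 0.436, -0.001], [0.436, 0.9, -0.002], [-0.0, -0.002, -1.0]] [-1.21333919  0.86664797 -0.32760951] 0.0852980076700908
```

View pics/top0.png

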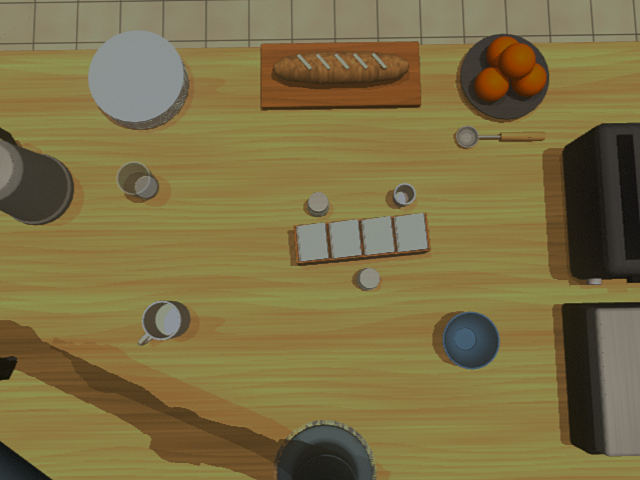

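View pics/side0.png

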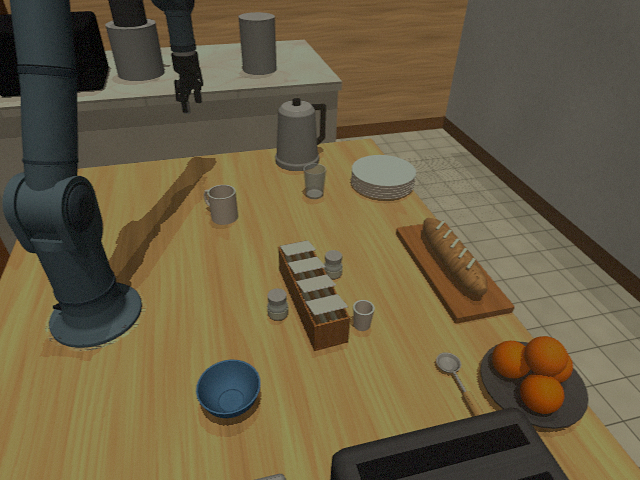

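The top view shows the caddy as a row of four lids, from about (296,243) at the left end to (428,232) at the right end. jam_b is at (318,204), the egg cup at (404,194) and jam_a at (368,279). I'll enlarge it to see which way the lids rise, and cast rays onto the planes.

```bash
cat > h.py <<'E'
from workcell import manip
import cv2,numpy as np
def ray(n,u,v):
    m=manip.camera_model(n);K=np.array(m["camera_matrix"])
    d=np.array([(u-K[0,2])/K[0,0],-(v-K[1,2])/K[1,1],-1.])
    return np.array(m["eye"]),np.array(m["rotation"])@d
def plane(n,u,v,z):
    e,d=ray(n,u,v);return e+d*(z-e[2])/d[2]
def pix(n,p):
    m=manip.camera_model(n);K=np.array(m["camera_matrix"]);c=np.array(m["rotation"]).T@(np.array(p)-m["eye"])
    return K[0,2]+K[0,0]*c[0]/-c[2],K[1,2]-K[1,1]*c[1]/-c[2]
E
python3 - <<'E'
from h import *
t=cv2.imread("pics/top0.png");s=cv2.imread("pics/side0.png")
a=cv2.resize(t[195:285,285:440],None,fx=5,fy=5,interpolation=cv2.INTER_CUBIC)[:, :775]
b=cv2.resize(s[230:355,260:385],(560,560),interpolation=cv2.INTER_CUBIC)
cv2.imwrite("pics/topc.png",a);cv2.imwrite("pics/sidec.png",b)
hsv=cv2.cvtColor(t,cv2.COLOR_BGR2HSV)
m=((hsv[...,1]<60)&(hsv[...,2]>110)).astype(np.uint8);m[:205]=0;m[270:]=0;m[:,:285]=0;m[:,440:]=0
for c in cv2.findContours(m,0,2)[0]:
    if cv2.contourArea(c)>200:
        r=cv2.boxPoints(cv2.minAreaRect(c));print(np.round(r,1).tolist());print([np.round(plane("top",*p,.085)[:2],3).tolist() for p in r])
for n,u,v,h in(("jam_b",318,202,.062),("egg",404,192,.058),("jam_a",369,277,.062),("bowl",471,340,.055),("mug",162,320,.09)):print(n,plane("top",u,v,h).round(3))
E
```

```text
[[295.70001220703125, 225.10000610351562], [324.1000061035156, 222.3000030517578], [327.70001220703125, 257.79998779296875], [299.29998779296875, 260.70001220703125]]
[[0.519, 0.052], [0.524, -0.007], [0.45, -0.013], [0.445, 0.046]]
[[328.20001220703125, 222.10000610351562], [357.3999938964844, 218.8000030517578], [361.3999938964844, 254.39999389648438], [332.20001220703125, 257.6000061035156]]
[[0.524, -0.015], [0.53, -0.076], [0.456, -0.082], [0.45, -0.022]]
[[360.70001220703125, 219.3000030517578], [390.1000061035156, 215.60000610351562], [394.5, 250.8000030517578], [365.1000061035156, 254.5]]
[[0.529, -0.083], [0.536, -0.144], [0.462, -0.151], [0.456, -0.09]]
[[393.5, 216.10000610351562], [423.5, 212.5], [427.79998779296875, 247.8000030517578], [397.79998779296875, 251.39999389648438]]
[[0.535, -0.151], [0.542, -0.214], [0.468, -0.22], [0.461, -0.158]]
jam_b [0.571 0.005 0.062]
egg [ 0.591 -0.179  0.058]
jam_a [ 0.41  -0.099  0.062]
bowl [ 0.276 -0.309  0.055]
mug [0.328 0.326 0.09 ]
```

View pics/topc.png

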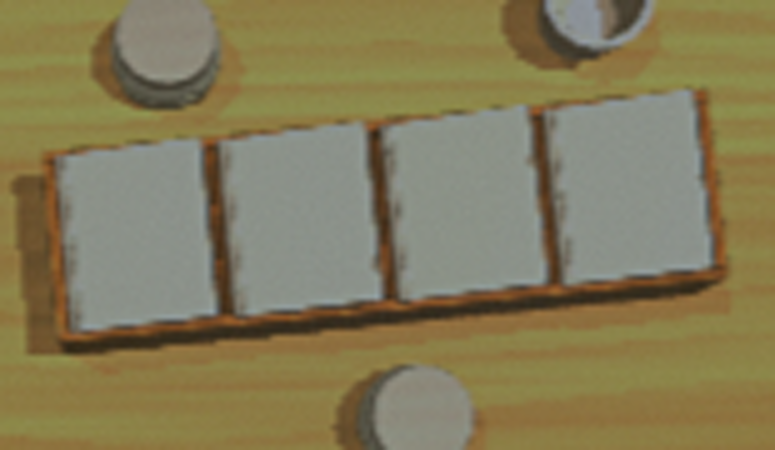

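View pics/sidec.png

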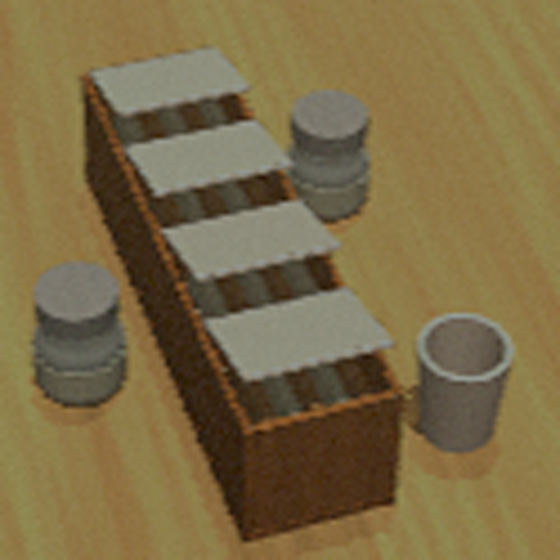

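The side crop shows each lid's raised free edge facing the camera (−y), and the hinges are at the +y end, the left edge of each lid in the top view. hinge0 is about (0.482, 0.049) and hinge3 about (0.498, −0.154). That is 204 mm apart, matching the given spacing, and the row direction is (0.078, −0.997). Next I'll move to just before hinge0 with the fingers shut and tool x along the row.

Emit:
servo_tool(
  plan=[
    {"tx": -39.5,"ty": -36.5,"wz": 59.6,"gripper": 0},
    {"tx": -39.5,"ty": -36.5,"wz": 59.6,"gripper": 0},
    {"tx": -39.5,"ty": -36.5,"wz": 59.6,"gripper": 0},
    {"tx": -39.5,"ty": -36.5,"wz": 59.6,"gripper": 0},
    {"tx": -39.5,"ty": -36.5,"wz": 59.6,"gripper": 0},
    {"tx": -39.5,"ty": -36.5,"wz": 59.6,"gripper": 0},
    {"tx": -39.5,"ty": -36.5,"wz": 59.6,"gripper": 0},
    {"tx": -39.5,"ty": -36.5,"wz": 59.6,"gripper": 0},
    {"tx": -39.5,"ty": -36.5,"wz": 59.6,"gripper": 0},
    {"tx": -39.5,"ty": -36.5,"wz": 59.6,"gripper": 0},
    {"tx": -39.5,"ty": -36.5,"wz": 59.6,"gripper": 0},
    {"tx": -39.5,"ty": -36.5,"wz": 59.6,"gripper": 0},
  ],
)

```text
$.plan[0]: bad value
```

Emit:
servo_tool(
  plan=[
    {"tx": -4,"ty": -3,"wz": 8,"gripper": 0},
    {"tx": -8,"ty": -6,"wz": 16,"gripper": 0},
    {"tx": -12,"ty": -9,"wz": 24,"gripper": 0},
    {"tx": -16,"ty": -12,"wz": 32,"gripper": 0},
    {"tx": -20,"ty": -15,"wz": 40,"gripper": 0},
    {"tx": -20,"ty": -18,"wz": 45,"gripper": 0},
  ],
)

```text
$.plan[0]: bad value
```

Emit:
servo_tool(
  plan=[
    {"tx": -4.0,"ty": -3.0,"tz": 0.0,"wx": 0.0,"wy": 0.0,"wz": 8.0,"gripper": 0.0},
    {"tx": -8.0,"ty": -6.0,"tz": 0.0,"wx": 0.0,"wy": 0.0,"wz": 16.0,"gripper": 0.0},
  ],
)

```text
time_s: 0.3
tool_pos: [0.3275, 0.4964, 0.2302]
eef_rot: [[-0.745, 0.667, -0.001], [0.667, 0.745, -0.001], [0.0, -0.001, -1.0]]
force: [1.4, 0.2, 0.5]
opening: 0.0591
grip_force: 0.0
```

Emit:
servo_tool(
  plan=[
    {"tx": -38.7,"ty": -20.7,"tz": 0,"wx": 0,"wy": 0,"wz": 43.6,"gripper": 0},
    {"tx": -38.7,"ty": -20.7,"tz": 0,"wx": 0,"wy": 0,"wz": 43.6,"gripper": 0},
    {"tx": -38.7,"ty": -20.7,"tz": 0,"wx": 0,"wy": 0,"wz": 43.6,"gripper": 0},
    {"tx": -38.7,"ty": -20.7,"tz": 0,"wx": 0,"wy": 0,"wz": 43.6,"gripper": 0},
    {"tx": -38.7,"ty": -20.7,"tz": 0,"wx": 0,"wy": 0,"wz": 43.6,"gripper": 0},
    {"tx": -38.7,"ty": -20.7,"tz": 0,"wx": 0,"wy": 0,"wz": 43.6,"gripper": 0},
    {"tx": -38.7,"ty": -20.7,"tz": 0,"wx": 0,"wy": 0,"wz": 43.6,"gripper": 0},
    {"tx": -38.7,"ty": -20.7,"tz": 0,"wx": 0,"wy": 0,"wz": 43.6,"gripper": 0},
    {"tx": -38.7,"ty": -20.7,"tz": 0,"wx": 0,"wy": 0,"wz": 43.6,"gripper": 0},
    {"tx": -38.7,"ty": -20.7,"tz": 0,"wx": 0,"wy": 0,"wz": 43.6,"gripper": 0},
    {"tx": -38.7,"ty": -20.7,"tz": 0,"wx": 0,"wy": 0,"wz": 43.6,"gripper": 0},
    {"tx": -38.7,"ty": -20.7,"tz": 0,"wx": 0,"wy": 0,"wz": 43.6,"gripper": 0},
  ],
)

```text
time_s: 1.5
tool_pos: [0.4787, 0.0853, 0.2309]
eef_rot: [[-0.082, 0.997, -0.001], [0.997, 0.082, 0.0], [0.0, -0.001, -1.0]]
force: [-0.3, 0.6, 0.3]
opening: 0.0002
grip_force: 0.0
```

Emit:
servo_tool(
  plan=[
    {"tx": 0,"ty": 0,"tz": 4,"wx": 0,"wy": 0,"wz": 0,"gripper": 0},
    {"tx": 0,"ty": 0,"tz": 8,"wx": 0,"wy": 0,"wz": 0,"gripper": 0},
    {"tx": 0,"ty": 0,"tz": 11,"wx": 0,"wy": 0,"wz": 0,"gripper": 0},
    {"tx": 0,"ty": 0,"tz": 13,"wx": 0,"wy": 0,"wz": 0,"gripper": 0},
    {"tx": 0,"ty": 0,"tz": 14.3,"wx": 0,"wy": 0,"wz": 0,"gripper": 0},
    {"tx": 0,"ty": 0,"tz": 14.3,"wx": 0,"wy": 0,"wz": 0,"gripper": 0},
    {"tx": 0,"ty": 0,"tz": 14.3,"wx": 0,"wy": 0,"wz": 0,"gripper": 0},
  ],
)

```text
time_s: 2.2
tool_pos: [0.4798, 0.0848, 0.0887]
eef_rot: [[-0.081, 0.997, 0.001], [0.997, 0.081, 0.0], [0.0, 0.001, -1.0]]
force: [0.3, 0.1, -0.4]
opening: 0.0001
grip_force: 0.0
```

Emit:
servo_tool(
  plan=[
    {"tx": -0.5,"ty": 0,"tz": 0.15,"wx": 0,"wy": 0,"wz": 0,"gripper": 0},
    {"tx": -1,"ty": 0,"tz": 0.15,"wx": 0,"wy": 0,"wz": 0,"gripper": 0},
    {"tx": -1.5,"ty": 0,"tz": 0.15,"wx": 0,"wy": 0,"wz": 0,"gripper": 0},
    {"tx": -2,"ty": 0,"tz": 0.15,"wx": 0,"wy": 0,"wz": 0,"gripper": 0},
    {"tx": -2.5,"ty": 0,"tz": 0.15,"wx": 0,"wy": 0,"wz": 0,"gripper": 0},
    {"tx": -3,"ty": 0,"tz": 0.15,"wx": 0,"wy": 0,"wz": 0,"gripper": 0},
    {"tx": -3.5,"ty": 0,"tz": 0.15,"wx": 0,"wy": 0,"wz": 0,"gripper": 0},
    {"tx": -4,"ty": 0,"tz": 0.15,"wx": 0,"wy": 0,"wz": 0,"gripper": 0},
    {"tx": -4.5,"ty": 0,"tz": 0.15,"wx": 0,"wy": 0,"wz": 0,"gripper": 0},
    {"tx": -5,"ty": 0,"tz": 0.15,"wx": 0,"wy": 0,"wz": 0,"gripper": 0},
    {"tx": -5.5,"ty": 0,"tz": 0.15,"wx": 0,"wy": 0,"wz": 0,"gripper": 0},
    {"tx": -6,"ty": 0,"tz": 0.15,"wx": 0,"wy": 0,"wz": 0,"gripper": 0},
  ],
)

```text
time_s: 3.4
tool_pos: [0.4841, 0.0236, 0.0867]
eef_rot: [[-0.08, 0.997, -0.0], [0.997, 0.08, -0.0], [-0.0, -0.0, -1.0]]
force: [-0.1, -0.2, 0.1]
opening: 0.0001
grip_force: 0.1
```

Emit:
servo_tool(
  plan=[
    {"tx": -0.5,"ty": 0,"tz": 0,"wx": 0,"wy": 0,"wz": 0,"gripper": 0},
    {"tx": -1,"ty": 0,"tz": 0,"wx": 0,"wy": 0,"wz": 0,"gripper": 0},
    {"tx": -1.5,"ty": 0,"tz": 0,"wx": 0,"wy": 0,"wz": 0,"gripper": 0},
    {"tx": -2,"ty": 0,"tz": 0,"wx": 0,"wy": 0,"wz": 0,"gripper": 0},
    {"tx": -2.5,"ty": 0,"tz": 0,"wx": 0,"wy": 0,"wz": 0,"gripper": 0},
    {"tx": -3,"ty": 0,"tz": 0,"wx": 0,"wy": 0,"wz": 0,"gripper": 0},
    {"tx": -3.5,"ty": 0,"tz": 0,"wx": 0,"wy": 0,"wz": 0,"gripper": 0},
  ],
)

```text
time_s: 4.1
tool_pos: [0.487, -0.0112, 0.0868]
eef_rot: [[-0.08, 0.997, -0.0], [0.997, 0.08, 0.0], [0.0, -0.0, -1.0]]
force: [0.4, -0.3, 0.5]
opening: -0.0002
grip_force: 0.0
```

```bash
python3 - <<'E'
from h import *
s=manip.capture("side");cv2.imwrite("pics/s1.png",cv2.resize(s[210:355,240:400],(640,580),interpolation=cv2.INTER_CUBIC))
o=manip.get_obs();print(o["time_s"],o["tool_pos"],o["force"])
E
```

```text
4.15 [ 0.48702695 -0.0123925   0.08683446] [ 0.44130419 -0.64876692  0.49998889]
```

View pics/s1.png

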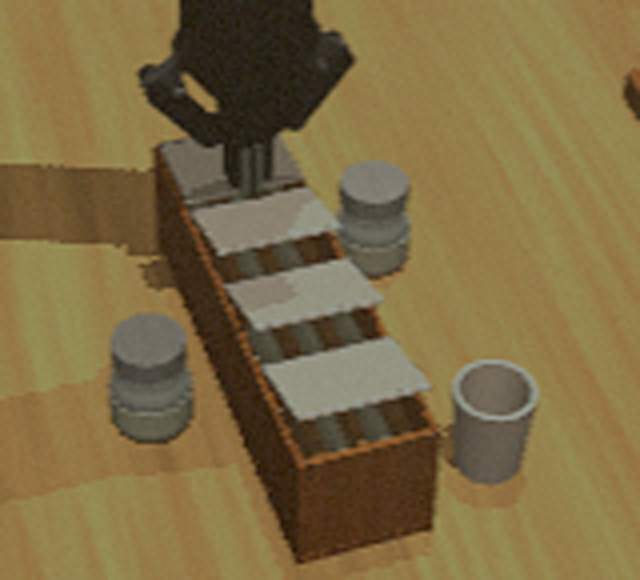

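Lid 0 now lies flat under the fingertip at crop (250,185). The other three are still ajar, the caddy hasn't moved, and the force is under 1 N, so I'll carry on.

Emit:
servo_tool(
  plan=[
    {"tx": -0.6,"ty": 0,"tz": 0,"wx": 0,"wy": 0,"wz": 0,"gripper": 0},
    {"tx": -1.2,"ty": 0,"tz": 0,"wx": 0,"wy": 0,"wz": 0,"gripper": 0},
    {"tx": -1.8,"ty": 0,"tz": 0,"wx": 0,"wy": 0,"wz": 0,"gripper": 0},
    {"tx": -2.4,"ty": 0,"tz": 0,"wx": 0,"wy": 0,"wz": 0,"gripper": 0},
    {"tx": -3,"ty": 0,"tz": 0,"wx": 0,"wy": 0,"wz": 0,"gripper": 0},
    {"tx": -3.6,"ty": 0,"tz": 0,"wx": 0,"wy": 0,"wz": 0,"gripper": 0},
    {"tx": -4.2,"ty": 0,"tz": 0,"wx": 0,"wy": 0,"wz": 0,"gripper": 0},
    {"tx": -4.8,"ty": 0,"tz": 0,"wx": 0,"wy": 0,"wz": 0,"gripper": 0},
    {"tx": -5.4,"ty": 0,"tz": 0,"wx": 0,"wy": 0,"wz": 0,"gripper": 0},
    {"tx": -6,"ty": 0,"tz": 0,"wx": 0,"wy": 0,"wz": 0,"gripper": 0},
    {"tx": -6.6,"ty": 0,"tz": 0,"wx": 0,"wy": 0,"wz": 0,"gripper": 0},
    {"tx": -7.2,"ty": 0,"tz": 0,"wx": 0,"wy": 0,"wz": 0,"gripper": 0},
  ],
)

```text
time_s: 5.35
tool_pos: [0.4927, -0.0831, 0.0867]
eef_rot: [[-0.08, 0.997, -0.0], [0.997, 0.08, -0.0], [-0.0, -0.0, -1.0]]
force: [-0.5, 0.1, -0.4]
opening: -0.0002
grip_force: 0.0
```

Emit:
servo_tool(
  plan=[
    {"tx": -0.6,"ty": 0,"tz": 0,"wx": 0,"wy": 0,"wz": 0,"gripper": 0},
    {"tx": -1.2,"ty": 0,"tz": 0,"wx": 0,"wy": 0,"wz": 0,"gripper": 0},
    {"tx": -1.8,"ty": 0,"tz": 0,"wx": 0,"wy": 0,"wz": 0,"gripper": 0},
    {"tx": -2.4,"ty": 0,"tz": 0,"wx": 0,"wy": 0,"wz": 0,"gripper": 0},
    {"tx": -3,"ty": 0,"tz": 0,"wx": 0,"wy": 0,"wz": 0,"gripper": 0},
    {"tx": -3.6,"ty": 0,"tz": 0,"wx": 0,"wy": 0,"wz": 0,"gripper": 0},
    {"tx": -4.2,"ty": 0,"tz": 0,"wx": 0,"wy": 0,"wz": 0,"gripper": 0},
    {"tx": -4.8,"ty": 0,"tz": 0,"wx": 0,"wy": 0,"wz": 0,"gripper": 0},
    {"tx": -5.4,"ty": 0,"tz": 0,"wx": 0,"wy": 0,"wz": 0,"gripper": 0},
    {"tx": -6,"ty": 0,"tz": 0,"wx": 0,"wy": 0,"wz": 0,"gripper": 0},
    {"tx": -6.6,"ty": 0,"tz": 0,"wx": 0,"wy": 0,"wz": 0,"gripper": 0},
    {"tx": -7.2,"ty": 0,"tz": 0,"wx": 0,"wy": 0,"wz": 0,"gripper": 0},
  ],
)

```text
time_s: 6.55
tool_pos: [0.4985, -0.1547, 0.0868]
eef_rot: [[-0.08, 0.997, -0.0], [0.997, 0.08, 0.0], [0.0, -0.0, -1.0]]
force: [-0.6, 0.6, 0.3]
opening: -0.0
grip_force: 0.5
```

Emit:
servo_tool(
  plan=[
    {"tx": -0.6,"ty": 0,"tz": 0,"wx": 0,"wy": 0,"wz": 0,"gripper": 0},
    {"tx": -1.2,"ty": 0,"tz": 0,"wx": 0,"wy": 0,"wz": 0,"gripper": 0},
    {"tx": -1.8,"ty": 0,"tz": 0,"wx": 0,"wy": 0,"wz": 0,"gripper": 0},
    {"tx": -2.4,"ty": 0,"tz": 0,"wx": 0,"wy": 0,"wz": 0,"gripper": 0},
    {"tx": -3,"ty": 0,"tz": 0,"wx": 0,"wy": 0,"wz": 0,"gripper": 0},
    {"tx": -3.6,"ty": 0,"tz": 0,"wx": 0,"wy": 0,"wz": 0,"gripper": 0},
    {"tx": -4.2,"ty": 0,"tz": 0,"wx": 0,"wy": 0,"wz": 0,"gripper": 0},
    {"tx": -4.8,"ty": 0,"tz": 0,"wx": 0,"wy": 0,"wz": 0,"gripper": 0},
    {"tx": -5.4,"ty": 0,"tz": 0,"wx": 0,"wy": 0,"wz": 0,"gripper": 0},
    {"tx": -6,"ty": 0,"tz": 0,"wx": 0,"wy": 0,"wz": 0,"gripper": 0},
    {"tx": -6.6,"ty": 0,"tz": 0,"wx": 0,"wy": 0,"wz": 0,"gripper": 0},
    {"tx": -7.2,"ty": 0,"tz": 0,"wx": 0,"wy": 0,"wz": 0,"gripper": 0},
  ],
)

```text
time_s: 7.75
tool_pos: [0.5042, -0.2266, 0.0868]
eef_rot: [[-0.08, 0.997, -0.0], [0.997, 0.08, -0.0], [-0.0, -0.0, -1.0]]
force: [-0.4, -0.8, 1.0]
opening: -0.0002
grip_force: 0.0
```

The fingertip has passed the row's end. I'll go a little further, lift clear and check.

Emit:
servo_tool(
  plan=[
    {"tx": -0.8,"ty": 0,"tz": 0,"wx": 0,"wy": 0,"wz": 0,"gripper": 0},
    {"tx": -1.6,"ty": 0,"tz": 0,"wx": 0,"wy": 0,"wz": 0,"gripper": 0},
    {"tx": -1.6,"ty": 0,"tz": -3,"wx": 0,"wy": 0,"wz": 0,"gripper": 0},
    {"tx": -1.6,"ty": 0,"tz": -7,"wx": 0,"wy": 0,"wz": 0,"gripper": 0},
    {"tx": -1.6,"ty": -3,"tz": -11,"wx": 0,"wy": 0,"wz": 0,"gripper": 0},
    {"tx": -1.6,"ty": -6,"tz": -14,"wx": 0,"wy": 0,"wz": 0,"gripper": 0},
    {"tx": -1.6,"ty": -10,"tz": -14,"wx": 0,"wy": 0,"wz": 0,"gripper": 0},
    {"tx": -1.6,"ty": -10,"tz": -14,"wx": 0,"wy": 0,"wz": 0,"gripper": 0},
  ],
)

```text
time_s: 8.55
tool_pos: [0.4003, -0.2519, 0.2269]
eef_rot: [[-0.073, 0.997, -0.001], [0.997, 0.073, 0.003], [0.003, -0.001, -1.0]]
force: [-1.0, -0.4, -0.4]
opening: -0.0001
grip_force: 0.0
```

```bash
python3 - <<'E'
from h import *
a=[]
for n,(y,x) in(("side",(210,240)),("top",(180,280))):
    a.append(cv2.resize(manip.capture(n)[y:y+145,x:x+160],(400,362),interpolation=cv2.INTER_CUBIC))
cv2.imwrite("pics/s2.png",np.hstack(a))
o=manip.get_obs();print(o["time_s"],o["tool_pos"],o["force"])
E
```

```text
8.65 [ 0.40501096 -0.25045291  0.22699058] [1.3562824  0.06240686 1.09564583]
```

View pics/s2.png

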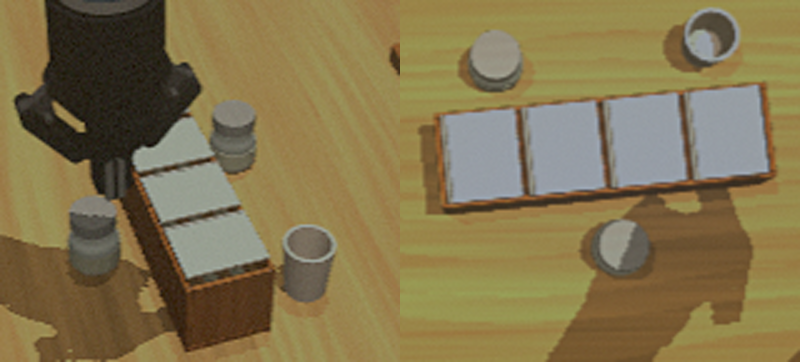

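All four lids lie flat. The caddy, jars and egg cup look where they were, and the arm is clear at z = 0.227, so I'll hand in.

```bash
python3 -c "
from workcell import manip
print(manip.job_done())"
```

```text
the job is handed in; nothing more can be done
None
```

I stroked the four lids down in order, first to last, with readings between moves of about 1 N or less. The job was handed in at about 8.7 s; no verdict came back. In the last pictures the lids look flat, and the caddy, jam jars and egg cup look unmoved; the mug, bowl, tumbler and spoon weren't in those pictures, but the arm didn't go low near them.

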